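Clip a prosthesis tube into the marking jig and set its clamp screw

ROBOT

A 7-joint arm with a two-finger parallel gripper is mounted at the origin on the work surface. World frame = base frame: x ahead of the robot, y to its left, z up, the work surface at z = 0. Lengths are in m, angles in rad, forces in N, time in s.
With the tool pointing down it reaches from about 0.425 to 0.875 m from the base axis. Payload 4.7 kg.
Tool frame: the origin (TCP) lies on the centre line of the jaws, within the pads' length; the fingertips stand 14 mm ahead of it and the grasp point (between the pads) lies 5 mm behind it; z points along the fingers, y is the direction in which the jaws open and shut (so a half turn about z gives the same grasp; the last joint's range is limited). The gripper opens to 87 mm and grips with 3 to 60 N. Pads are 19 mm wide; open, the fingers measure 117 mm over their backs; the gripper's body (75 mm by 190 mm) begins 51 mm behind the grasp point.
Start: joints at [1.312, 0.321, -0.07, 1.45, 0.023, 1.371, -0.057], TCP at [0.175, -0.626, 0.237] pointing down, gripper open.
Joint ranges: [-2.86, 2.86], [-0.3, 2.09], [-1.38, 1.24], [0.06, 2.45], [-1.56, 4.7], [0.09, 2.05], [-2.69, 2.69]. Speed limits (rad/s): [2.57, 2.57, 3.14, 3.14, 3.14, 3.14, 3.14].

INTERFACE

Orientations are given as a rotation vector (axis times angle).
In Python, from bench import ctrl gives the robot as it stands. The module is installed in compiled form; this text tells all that it offers.
- The arm moves only by the tool step_arm, never from a script. Its argument "plan" is a list of rows, each a list of 3 entries, a list of its own where there are three numbers: the turn, a rotation vector about the tool's x, y, z in rad, then the shift along the tool's x, y, z in m, then the closure in counts, from 0 (fully open) to 255 (shut). In form: [[[rx, ry, rz], [x, y, z], hand], ...]. A call has exactly 10 rows; each row is the pose to reach, as a shift and turn from the pose commanded when the call began, along the tool's axes at that moment; what a row does not reach only later rows make up. A row lasts 1/8 s, in which the tool goes at most 62.5 mm and 10.7 degrees, less where a joint would pass 70% of its speed; a pose out of reach is approached as far as the arm can. A call with a gripper value outside its range is refused whole. The fingers move at their own pace and stop on an object; "squeeze" is the grip in N (left out, the last holds). Time passes only in rows, so rows that repeat a pose let the fingers close, or fill a call up. It gives the time, the measured TCP pose, the force and the opening at its end, in the units of the state.
- ctrl.get_state(): the state, without advancing time (a new reading comes with each control period).
- ctrl.get_image(name): name is "side" or "top" or "wrist"; returns the picture (480x640x3 uint8, red, green, blue); there is no depth.
- ctrl.calibration(name): a dict with "fov_y" (degrees; the focal length in pixels is half the picture's height over the tangent of half this angle, whatever the lens; pixels are square), "cx", "cy" (the principal point, pixels), "k1" (the pictures are not rectified: a ray, as slopes to the right and down, at radius r is drawn at 1 + k1 r^2 times it, then the intrinsics apply), "rvec" (rotation vector, rad) and "tvec" (3), from world to camera coordinates, as OpenCV has them. Camera axes: x right, y down, z forward; pixel columns grow to the right and rows downward; lengths in m; the calibration is good to about 2 mm. A picture is of the moment at which its call begins: read the wrist's pose just before it. calibration takes no time and is no camera call; for the wrist camera it gives the pose at the moment of the call.
- ctrl.close_job(): hands the job in, once; it reports no verdict.
Trained networks look in the newest picture that a camera, given by its name, has taken for a name from the list of things; names that differ only in an ending like _2 or _b are one class to them, and where a whole thing is asked for, a point or a joint stands for the part that bears it (a point fixed in the world has none). Each returns a list of dicts, best first, with "score" (0 to 1); they miss things now and then, are a little off and sometimes report something else, mostly with a low value. They report only what shows in the picture. A call takes as long as a camera call. They do not tell look-alikes from the thing itself.
- ctrl.cut_out(camera, label): "pixels" (480x640 bool, what is visible of it) and "rect" ([left, top, width, height] in pixels, round what is visible of it).
The state is a dict: "time": time; "joint_positions": joint angles; "qd": joint speeds; "joint_torque": joint torques, N m; "position": TCP position; "tool_rot": TCP orientation; "ft_force": force on the tool from outside, world axes, zero at the start; "torque": the same for the moment, N m; "grip_width": opening from 0.0 (shut) to 1.0 (fully open).
Only numpy, scipy, OpenCV 4.12 (cv2) and the standard library are available. Lean on these libraries where they do the work, as an engineer would, in place of code of your own. Each camera call takes 0.05 s, during which the arm holds its last target.

TASK

Take the aluminium prosthesis tube from its plywood rest and push it down past the sprung blue jaw of the green jig until it sits right home in both forks, about centred, with the jaw sprung back over it. Then turn the red thumbscrew clockwise until it seats, back it off a quarter turn so that the tube can still slide, and finish while still pinching the thumbscrew, holding it there. Leave the other things on the bench where they are.

Things in the scene. Friction and masses are not known exactly. Their poses are not given: they have to be found in the camera images.
- tube: bare aluminium tube, 30 mm diameter, 180 mm long, about 100 g. Origin at its very centre (on the axis, mid-length), x along the axis. It starts lying level in the rest, its axis 37 mm above the table. Grip it across the middle from above.
- rest: plywood tube rest fixed to the bench, 150 x 80 mm base 10 mm thick; origin under its centre, x along the tube. Two notched cradles, 40 mm high, at x = +-58 mm (16 mm thick) hold the tube; between them its middle is free for the fingers.
- jig: green jig plate fixed to the bench, 190 (x) x 170 (y) x 10 mm; origin under its centre, z up. Two aluminium U forks at x = +-48 mm (12 mm thick, tops 66 mm above the table), slots along x centred on y = +45 mm, 32.4 mm wide, flared at the top, floors 35 mm above the table. The thumbscrew's aluminium block (top 30 mm above the table) is at x = 0, y = -50 mm.
- tube_home (a point): where the tube's centre is when it sits home: jig x = 0, y = +45 mm, 50 mm above the table, tube along jig x (either way round). Between the forks nothing under the tube is higher than 24 mm above the table, so fingers holding its middle can go down with it.
- jaw (a joint): angle of the sprung blue jaw, rad: 0 = shut (rest), positive = swung open to jig +y. Two arms at jig x = +-62 mm with 12 mm thick round noses reaching from the +y side over the tube's place, centres at y = +61 mm, 64 mm above the table (top 71 mm). A tube pushed straight down opens it about 0.1 rad (peak push 5 to 10 N); it springs back over the tube by itself.
- thumbscrew (a joint): turn of the thumbscrew, rad: 0 = seated (hard stop), positive = backed off, counter-clockwise from above; starts 0.5 to 1.25 off its seat, can go to 3.6. Clockwise from above tightens. Friction 0.08 N m: it stays where left. Its height does not change as it turns.
- wing: red wing of the thumbscrew, 40 (x) x 10 (y) x 28 mm high, axis vertical, at jig x = 0, y = -50 mm. Origin on the axis, 63 mm above the table, the height to grip (wing spans 44 to 72 mm; steel collar below, 24 mm across, top at 38 mm). Pinch it across its thickness from above. It lies along jig x when seated, across it a quarter turn back.
- pencil: flat red carpenter's pencil, 145 x 14 x 9 mm, lying; origin under the middle; x along it. Bystander, loose.
- tape: yellow roll of tape lying flat, 56 mm across, 19 mm high; origin under its centre. Bystander, loose.
- scissors: red-handled scissors lying flat, about 150 mm long, 8 mm high; origin on the table at the pivot end of the blades, x towards the tips. Bystander, loose.
- wipes: white wipes canister standing, 72 mm across, 190 mm high; origin under its centre. Bystander, loose.
- spray: white bottle with red cap standing, 54 mm across, 170 mm high; origin under its centre. Bystander, loose.
- driver: screwdriver lying on the table, under 35 mm high; x along it, handle to -x. Bystander, loose.
- heel: cork heel pad, 70 x 55 x 22 mm; origin under its centre. Bystander, loose.
Things that resemble listed ones, but are neither listed nor needed, are in the scene too. What is meant by the tube is not orange, purple or yellow, and is the larger of those in its own colour.

How it is judged:
On the way, in this order (a step that is already met when the one before it is completed fails the run):
1. the tube sits home in both forks, centred, with the jaw shut over it (z of tube in the frame of jig between 0.0475 and 0.0525 m and y of tube in the frame of jig between 0.041 and 0.049 m and x of tube in the frame of jig between -0.025 and 0.025 m and angle between the x axis of tube and the x axis of jig, either way round below 0.06 rad and value of joint jaw below 0.06 rad), for 0.2 s.
2. the thumbscrew is turned clockwise until it seats (value of joint thumbscrew below 0.07 rad), for 0.15 s.
At the end, for the whole second after the job is handed in: Screw, seated after the tube was home, now backed off 1.57 rad within 0.2, still, pinched by the fingers (over 1.5 N). Tube at rest in both forks: within 2.5 mm of home in height, 4 mm sideways, 25 mm along, 0.06 rad; jaw shut (under 0.06 rad). Bystanders moved under 30 mm (all of step 1 and value of joint thumbscrew between 1.37 and 1.77 rad and velocity of joint thumbscrew between -0.1 and 0.1 rad/s and contact force between the fingers and wing above 1.5 N and linear speed of tube below 0.02 m/s); the arm keeps its last pose, push and grip.
It fails at once if a bystander is shifted by more than 30 mm (distance of any of pencil, tape, scissors, wipes, spray, driver, heel from where it was at the start of the episode above 0.03 m).
It also fails if it takes over 66 s, if anything falls off the work surface, if the arm or the gripper's body presses on something with over 40 N, if the wrist force passes 120 N, or if a joint passes its speed limit or range.

## Working session

There is one attempt and no reset: what is moved stays moved. The work goes in short steps, Python scripts to look and compute and a tool call to move; the robot and the scene stay as the last step left them, time stands still between calls to the robot, and variables do not carry over. Pictures are saved under pics/ and viewed, and the job is handed in when it is done.

Besides the shell and the picture viewer there is one more tool, called as name(argument=value, ...) on one line, values as JSON. step_arm: Moves the arm, as the interface text tells. Its arguments: {"type":"object","properties":{"plan":{"type":"array"},"squeeze":{"type":"number"}},"required":["plan"]}

```bash
mkdir -p pics; ls; python3 - <<'E'
from bench import ctrl
import cv2
s=ctrl.get_state();print({k:(v if not hasattr(v,'round') else v) for k,v in s.items()})
for n in ['side','top','wrist']:
    print(n,ctrl.calibration(n))
    cv2.imwrite(f'pics/{n}0.png',ctrl.get_image(n)[:,:,::-1])
E
```

```text
pics
{'time': 0.0, 'joint_positions': array([ 1.31208473,  0.32180289, -0.07007937,  1.45166241,  0.02263003,
        1.37079736, -0.0569097 ]), 'qd': array([ 0.00117244, -0.00046091,  0.00087828, -0.00047151, -0.00044183,
        0.00050523,  0.00073712]), 'joint_torque': array([-4.01010084e-04, -4.91291678e+01, -4.04357566e-01, -3.12533784e+01,
       -6.40283804e-02,  4.34727164e-02,  1.67546686e-04]), 'position': array([ 0.1749355 , -0.62547574,  0.23548083]), 'tool_rot': array([-3.11057952e+00, -4.26986470e-01,  6.02124251e-04]), 'ft_force': array([ 0.15646228, -0.39122617,  0.06830226]), 'torque': array([-0.01654204,  0.01045475, -0.05074041]), 'grip_width': 0.9961538882795984}
side {'fov_y': 54.49077385590023, 'cx': 317.9370114132932, 'cy': 233.69870304004925, 'k1': 0.03792633256675923, 'rvec': array([ 2.4088245 , -0.0090618 ,  0.01804254]), 'tvec': array([-0.51391755,  0.03858368,  1.16560489])}
top {'fov_y': 53.32654007704134, 'cx': 321.45592622535383, 'cy': 240.93033483933203, 'k1': -0.12337414545025867, 'rvec': array([ 2.14035209, -2.19828322,  0.06718277]), 'tvec': array([0.02986582, 0.51681131, 1.33757504])}
wrist {'fov_y': 58.04417515375241, 'cx': 314.44754019538925, 'cy': 237.8921130320523, 'k1': -0.09033184951811665, 'rvec': array([-2.31598467,  1.75594719,  0.25194488]), 'tvec': array([-0.6492355 , -0.03401864,  0.3904695 ])}
```

View pics/side0.png

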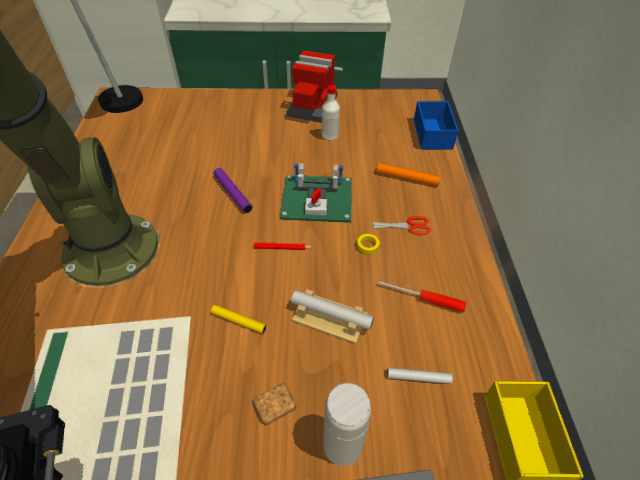

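View pics/top0.png

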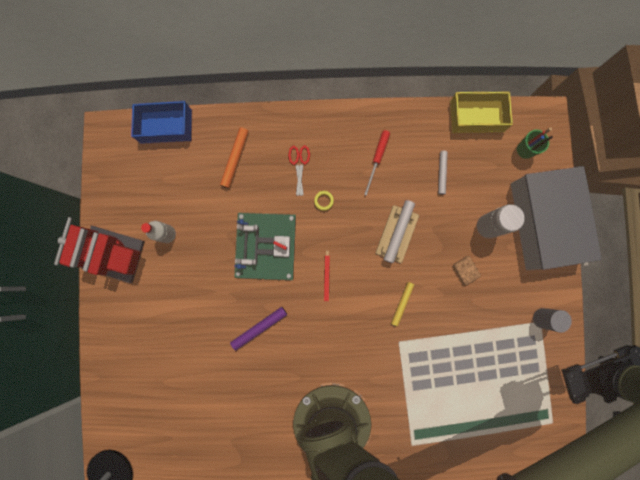

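View pics/wrist0.png

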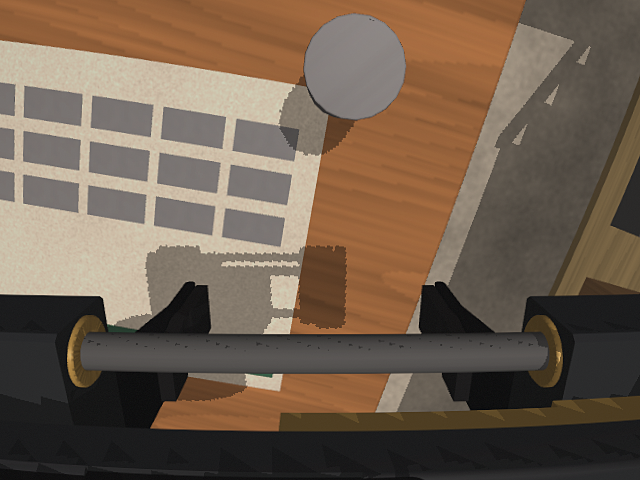

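The side view shows the tube in its rest at about (332,309) and the jig at (317,198). In the top view they are at (400,231) and (265,246). The grey tube at (443,172) is the small look-alike. Next I'll measure coarse positions.

```bash
cat > h.py <<'E'
import numpy as np, cv2
from scipy.spatial.transform import Rotation as R
from bench import ctrl
def K(c):
    f=240/np.tan(np.radians(c['fov_y'])/2); return f
def proj(c,P):
    P=np.atleast_2d(P); q=R.from_rotvec(c['rvec']).apply(P)+c['tvec']
    s=q[:,:2]/q[:,2:]; r2=(s**2).sum(1,keepdims=True); s=s*(1+c['k1']*r2)
    return s*K(c)+[c['cx'],c['cy']]
def unproj(c,uv,z):
    uv=np.atleast_2d(np.asarray(uv,float)); d=(uv-[c['cx'],c['cy']])/K(c); s=d.copy()
    for _ in range(30): s=d/(1+c['k1']*(s**2).sum(1,keepdims=True))
    Rm=R.from_rotvec(c['rvec']); o=Rm.inv().apply(-np.asarray(c['tvec'])); 
    v=Rm.inv().apply(np.c_[s,np.ones(len(s))]); t=(z-o[2])/v[:,2]
    return o+v*t[:,None]
def mid(m):
    (c,(w,h),a)=cv2.minAreaRect(np.argwhere(m)[:,::-1].astype(np.float32)); return c,(w,h),a
E
python3 - <<'E'
from h import *
for n in ['top','side']:
    c=ctrl.calibration(n); ctrl.get_image(n)
    for l,z in [('tube',.037),('jig',.01),('wing',.063),('rest',.03),('pencil',0),('tape',0),('scissors',0),('wipes',0),('spray',0),('driver',0),('heel',0)]:
        for d in ctrl.cut_out(n,l)[:4]:
            m=d['pixels']; cc,wh,a=mid(m); bp=cv2.boxPoints((cc,wh,a))
            mc=np.argwhere(m)[:,::-1].mean(0)
            print(n,l,round(d['score'],2),m.sum(),np.round(cc),np.round(wh),round(a),unproj(c,[cc,mc],z)[:,:2].round(4).tolist())
E
```

```text
top tube 0.84 734 [399. 231.] [12. 64.] 21 [[0.5371, -0.2035], [0.5355, -0.2025]]
top tube 0.79 260 [442. 173.] [42.  7.] 90 [[0.7014, -0.3353], [0.6979, -0.3352]]
top tube 0.78 260 [402. 304.] [ 7. 44.] 22 [[0.3337, -0.2047], [0.3321, -0.2037]]
top tube 0.7 648 [258. 328.] [11. 64.] 55 [[0.2765, 0.1983], [0.2766, 0.1981]]
top jig 0.68 3849 [265. 245.] [59. 66.] 3 [[0.51, 0.1804], [0.5087, 0.1797]]
top jig 0.64 297 [381. 147.] [ 9. 35.] 15 [[0.7885, -0.1654], [0.7899, -0.1655]]
top jig 0.52 75 [280. 245.] [ 8. 11.] 90 [[0.5099, 0.1343], [0.5096, 0.1343]]
top wing 0.47 78 [280. 245.] [ 8. 12.] 90 [[0.5059, 0.13], [0.506, 0.1295]]
top rest 0.81 828 [397. 234.] [28. 51.] 20 [[0.5312, -0.1988], [0.5308, -0.1964]]
top pencil 0.7 218 [326. 275.] [ 5. 48.] 2 [[0.4206, 0.0048], [0.4198, 0.0047]]
top pencil 0.45 866 [397. 234.] [28. 51.] 19 [[0.5347, -0.2025], [0.5339, -0.1992]]
top pencil 0.42 140 [241. 244.] [11. 47.] 3 [[0.518, 0.2499], [0.5172, 0.2454]]
top tape 0.76 190 [324. 200.] [18. 19.] 90 [[0.6386, 0.0074], [0.6397, 0.008]]
top tape 0.66 423 [298. 170.] [48. 21.] 90 [[0.73, 0.0785]
[... 1204 characters left out ...]
 6 [[0.5089, 0.189], [0.5095, 0.1876]]
side tape 0.8 329 [366. 244.] [21. 21.] 90 [[0.6378, 0.017], [0.6379, 0.0166]]
side scissors 0.68 541 [402. 226.] [19. 58.] 90 [[0.7365, 0.0794], [0.754, 0.0799]]
side scissors 0.67 1293 [329. 316.] [70. 36.] 18 [[0.5368, -0.1954], [0.5323, -0.2141]]
side wipes 0.62 3203 [346. 424.] [47. 82.] 4 [[0.5622, -0.4326], [0.561, -0.431]]
side wipes 0.25 332 [280. 246.] [55.  6.] 2 [[0.4194, 0.0102], [0.4171, 0.01]]
side spray 0.74 760 [330. 113.] [54. 17.] 90 [[0.5599, 0.5977], [0.5602, 0.5838]]
side driver 0.91 663 [422. 293.] [90. 13.] 18 [[0.7551, -0.1365], [0.783, -0.1496]]
side heel 0.56 1126 [274. 404.] [30. 39.] 61 [[0.4236, -0.3925], [0.4238, -0.3924]]
```

```bash
cat >> h.py <<'E'
def down(yaw_y):  # tool z down, tool y at yaw_y in world
    y=np.array([np.cos(yaw_y),np.sin(yaw_y),0]); z=np.array([0,0,-1.]); x=np.cross(y,z)
    return R.from_matrix(np.c_[x,y,z])
def delta(p,yaw,s=None):
    s=s or ctrl.get_state(); R0=R.from_rotvec(s['tool_rot'])
    return (R0.inv()*down(yaw)).as_rotvec().round(4), R0.inv().apply(np.array(p)-s['position']).round(4)
def yawy(s):
    y=R.from_rotvec(s['tool_rot']).apply([0,1,0]); return np.arctan2(y[1],y[0])
E
python3 - <<'E'
from h import *
s=ctrl.get_state(); c=ctrl.calibration('wrist')
Rw=R.from_rotvec(c['rvec']); o=Rw.inv().apply(-c['tvec'])
R0=R.from_rotvec(s['tool_rot'])
print('cam in tool',R0.inv().apply(o-s['position']), 'axes',(R0.inv()*Rw.inv()).as_matrix().round(3), yawy(s))
c=ctrl.calibration('top')
m=ctrl.get_image('top'); d=ctrl.cut_out('top','tube')[0]; cc,wh,a=mid(d['pixels']); b=cv2.boxPoints((cc,wh,a)); print(b)
P=unproj(c,b,.037); print(P.round(3))
E
```

```text
cam in tool [ 7.66297157e-02  1.42749134e-05 -1.47919949e-01] axes [[ 0.    -0.96  -0.279]
 [ 1.     0.     0.   ]
 [-0.    -0.279  0.96 ]] -1.2979415570700588
[[227.82788 341.81372]
 [282.0974  305.21338]
 [288.81378 315.17212]
 [234.54425 351.77246]]
[[0.24  0.286 0.037]
 [0.339 0.13  0.037]
 [0.311 0.112 0.037]
 [0.212 0.267 0.037]]
```

```bash
python3 - <<'E'
from h import *
print(delta([.538,-.203,.30],-1.94))
E
```

```text
(array([1.00e-04, 0.00e+00, 6.42e-01]), array([ 0.4634, -0.3096, -0.0635]))
```

step_arm(plan=[[[0,0,0],[0.0,0,-0.06],0],[[0,0,0.15],[0.05,-0.03,-0.065],0],[[0,0,0.3],[0.1,-0.065,-0.065],0],[[0,0,0.45],[0.15,-0.1,-0.065],0],[[0,0,0.6],[0.2,-0.135,-0.065],0],[[0,0,0.642],[0.25,-0.17,-0.065],0],[[0,0,0.642],[0.3,-0.2,-0.065],0],[[0,0,0.642],[0.35,-0.235,-0.065],0],[[0,0,0.642],[0.41,-0.275,-0.065],0],[[0,0,0.642],[0.463,-0.31,-0.065],0]])

```text
time: 2.7
position: [0.5315, -0.2093, 0.3019]
tool_rot: [3.087, -0.577, 0.001]
ft_force: [-0.5, -1.2, 0.8]
grip_width: 1.002
```

```bash
python3 - <<'E'
from h import *
s=ctrl.get_state();print(s['position'],yawy(s),s['joint_positions'].round(2))
c=ctrl.calibration('wrist');im=ctrl.get_image('wrist');cv2.imwrite('pics/w1.png',im[:,:,::-1])
for l in ['tube','rest']:
  for d in ctrl.cut_out('wrist',l)[:3]:
    m=d['pixels']; cc,wh,a=mid(m); print(l,d['score'],m.sum(),cc,wh,a); P=unproj(c,cv2.boxPoints((cc,wh,a)),.037); print(P.round(4).tolist(),P.mean(0), unproj(c,cc,.037))
E
```

```text
[ 0.53153531 -0.20926454  0.3019428 ] -1.9404923963523695 [ 0.7   0.15 -0.42  1.54  0.06  1.46 -1.66]
tube 0.85 690 (389.9999694824219, 14.5) (32.92038345336914, 23.568862915039062) 81.25383758544922
[[0.6752, -0.3231, 0.037], [0.671, -0.3435, 0.037], [0.6434, -0.3386, 0.037], [0.6478, -0.318, 0.037]] [ 0.65935112 -0.3307912   0.037     ] [[ 0.6594005  -0.33077369  0.037     ]]
tube 0.62 5670 (307.0, 186.0) (190.0, 32.0) 90.0
[[0.6294, -0.2244, 0.037], [0.6188, -0.2516, 0.037], [0.4453, -0.1855, 0.037], [0.4571, -0.1549, 0.037]] [ 0.5376554  -0.20408522  0.037     ] [[ 0.5423593  -0.20596724  0.037     ]]
tube 0.56 1170 (376.5181884765625, 345.72601318359375) (19.90717887878418, 105.83110046386719) 5.128190994262695
[[0.2968, -0.1761, 0.037], [0.4156, -0.2277, 0.037], [0.4062, -0.2463, 0.037], [0.2861, -0.1962, 0.037]] [ 0.35118588 -0.21155237  0.037     ] [[ 0.35406123 -0.21263265  0.037     ]]
rest 0.6 6662 (305.8810729980469, 185.06631469726562) (81.23928833007812, 145.16818237304688) 1.123302698135376
[[0.4912, -0.1392, 0.037], [0.6205, -0.1966, 0.037], [0.592, -0.266, 0.037], [0.4601, -0.2149, 0.037]] [ 0.5409225  -0.20416032  0.037     ] [[ 0.5435907  -0.20529505  0.037     ]]
```

View pics/w1.png

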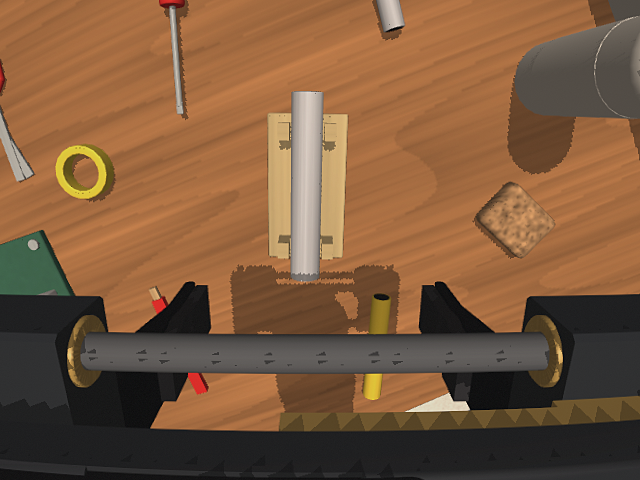

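The tube runs from (308,92) to (305,280), lying in the rest with its middle free. I'll refine its axis.

```bash
cat > tubefit.py <<'E'
from h import *
from scipy.optimize import least_squares
def sil(c,x,y,z,yaw,r=.015,L=.18):
    a=np.linspace(0,2*np.pi,40,endpoint=False); d=np.array([np.cos(yaw),np.sin(yaw),0]); n=np.array([-d[1],d[0],0])
    P=[np.array([x,y,z])+e*L/2*d+r*(np.cos(t)*n+np.sin(t)*np.array([0,0,1])) for e in(-1,1) for t in a]
    return cv2.convexHull(proj(c,np.array(P)).astype(np.float32))[:,0]
def fit(c,m,p0,z):
    cnt=max(cv2.findContours(m.astype(np.uint8),0,1)[0],key=len)[:,0].astype(float)
    def f(p):
        h=sil(c,p[0],p[1],z,p[2]).reshape(-1,1,2)
        return [np.clip(cv2.pointPolygonTest(h,tuple(q),True),-6,6) for q in cnt]
    r=least_squares(f,p0,loss='soft_l1',x_scale=[.01,.01,.05],diff_step=1e-4); return r.x,np.abs(r.fun).mean()
E
python3 - <<'E'
from tubefit import *
for n in ['wrist','top','side']:
    if n!='wrist': ctrl.get_image(n)
    c=ctrl.calibration(n)
    for d in ctrl.cut_out(n,'tube')[:3]:
        x,e=fit(c,d['pixels'],[.5376,-.204,-.37],.037)
        if e<3: print(n,x.round(4),e)
s=ctrl.get_state();print(s['position'])
print(delta([.5376,-.204,.12],-1.94))
E
```

```text
wrist [ 0.5415 -0.2    -0.3772] 1.036895245410314
side [ 0.5407 -0.202  -0.3832] 0.7978966324576566
[ 0.52957897 -0.21256834  0.30154743]
(array([ 0.0008,  0.0001, -0.0031]), array([ 0.0044, -0.011 ,  0.1815]))
```

```bash
python3 - <<'E'
from tubefit import *
for i in range(4):
    ctrl.get_image('wrist'); s=ctrl.get_state();print(s['time'],s['position'],yawy(s),s['qd'].round(3))
c=ctrl.calibration('wrist')
for d in ctrl.cut_out('wrist','tube')[:3]:
        x,e=fit(c,d['pixels'],[.5376,-.204,-.37],.037)
        if e<3: print(x.round(4),e)
o=R.from_rotvec(c['rvec']).inv().apply(-c['tvec']);print(R.from_rotvec(s['tool_rot']).inv().apply(o-s['position']))
E
```

```text
3.15 [ 0.52965472 -0.21243601  0.30156616] -1.9430363305038694 [ 0.    -0.001 -0.008  0.    -0.002 -0.    -0.002]
3.2 [ 0.52977583 -0.21217975  0.30162009] -1.9426349455453196 [-0.004  0.001 -0.007 -0.002 -0.001 -0.     0.   ]
3.25 [ 0.52988225 -0.21194339  0.30160811] -1.9423048949335429 [-0.004  0.002 -0.007 -0.001 -0.001  0.    -0.   ]
3.3 [ 0.53002879 -0.21165275  0.30161958] -1.9417051635810623 [-0.005 -0.    -0.004 -0.    -0.001 -0.    -0.001]
[ 0.5405 -0.2036 -0.3849] 1.197388513008981
[ 7.66332487e-02  1.91191330e-05 -1.47901031e-01]
```

```bash
python3 - <<'E'
from tubefit import *
print(delta([.5405,-.203,.12],-.383-np.pi/2))
E
```

```text
(array([ 0.0002, -0.0002,  0.0125]), array([ 0.0066, -0.0116,  0.1816]))
```

step_arm(plan=[[[0,0,0.0125],[0.006,-0.011,0.03],0],[[0,0,0.0125],[0.0065,-0.0115,0.08],0],[[0,0,0.0125],[0.0065,-0.0115,0.13],0],[[0,0,0.0125],[0.0065,-0.0115,0.16],0],[[0,0,0.0125],[0.0065,-0.0115,0.18],0],[[0,0,0.0125],[0.0065,-0.0115,0.18],0],[[0,0,0.0125],[0.0065,-0.0115,0.18],0],[[0,0,0.0125],[0.0065,-0.0115,0.18],0],[[0,0,0.0125],[0.0065,-0.0115,0.18],0],[[0,0,0.0125],[0.0065,-0.0115,0.18],0]])

```text
time: 4.6
position: [0.5409, -0.2025, 0.122]
tool_rot: [3.084, -0.596, 0.001]
ft_force: [0.7, 0.3, 0.1]
grip_width: 0.996
```

```bash
python3 - <<'E'
from tubefit import *
s=ctrl.get_state();print(s['position'],yawy(s),s['joint_positions'].round(2),s['qd'].round(3))
c=ctrl.calibration('wrist');im=ctrl.get_image('wrist');cv2.imwrite('pics/w2.png',im[:,:,::-1])
for d in ctrl.cut_out('wrist','tube')[:3]:
        x,e=fit(c,d['pixels'],[.5405,-.203,-.383],.037); print(d['score'],x.round(4),e)
s=ctrl.get_state();print(s['position'],yawy(s))
E
```

```text
[ 0.54092696 -0.20245411  0.1219963 ] -1.9524913408871847 [ 0.67  0.28 -0.41  1.76  0.12  1.12 -1.74] [ 0.     0.004  0.001  0.001 -0.001 -0.001 -0.001]
0.95 [ 0.5401 -0.2038 -0.3877] 1.0876609739718526
0.57 [ 0.5405 -0.203  -0.383 ] 6.0
[ 0.54077576 -0.20242733  0.12173849] -1.9524683492227846
```

View pics/w2.png

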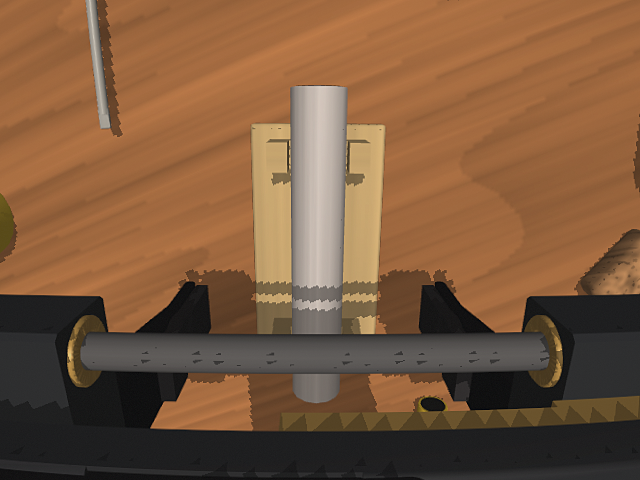

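The fingers straddle the tube, which is centred at about column 318. Descending to grip.

step_arm(plan=[[[0,0,0.004],[0,0.001,0.03],0],[[0,0,0.004],[0,0.001,0.06],0],[[0,0,0.004],[0,0.001,0.08],0],[[0,0,0.004],[0,0.001,0.0895],0],[[0,0,0.004],[0,0.001,0.0895],0],[[0,0,0.004],[0,0.001,0.0895],0],[[0,0,0.004],[0,0.001,0.0895],255],[[0,0,0.004],[0,0.001,0.0895],255],[[0,0,0.004],[0,0.001,0.0895],255],[[0,0,0.004],[0,0.001,0.0895],255]], squeeze=40)

```text
time: 5.95
position: [0.5404, -0.2033, 0.0321]
tool_rot: [3.083, -0.602, 0.0]
ft_force: [0.6, 0.4, -0.5]
grip_width: 0.634
```

```bash
python3 - <<'E'
from h import *
s=ctrl.get_state();print(s['position'],yawy(s),s['grip_width']*87,s['ft_force'])
E
```

```text
[ 0.54036092 -0.20331408  0.03212106] -1.9564960757223773 55.11496130714468 [ 0.55486457  0.3655057  -0.48231023]
```

step_arm(plan=[[[0,0,0],[0,0,0],255],[[0,0,0],[0,0,0],255],[[0,0,0],[0,0,0],255],[[0,0,0],[0,0,0],255],[[0,0,0],[0,0,0],255],[[0,0,0],[0,0,0],255],[[0,0,0],[0,0,0],255],[[0,0,0],[0,0,-0.04],255],[[0,0,0],[0,0,-0.09],255],[[0,0,0],[0,0,-0.15],255]])

```text
time: 7.2
position: [0.5394, -0.2029, 0.1825]
tool_rot: [-3.083, 0.602, 0.004]
ft_force: [0.1, -1.0, -0.5]
grip_width: 0.331
```

```bash
python3 - <<'E'
from h import *
for n in ['side','top']:
    ctrl.get_image(n); c=ctrl.calibration(n)
    im=ctrl.get_image(n)
    if n=='side': cv2.imwrite('pics/s3.png',im[120:360,200:440][:,:,::-1].repeat(2,0).repeat(2,1))
    else: cv2.imwrite('pics/t3.png',cv2.resize(im[190:300,210:320][:,:,::-1],None,fx=5,fy=5,interpolation=cv2.INTER_CUBIC))
s=ctrl.get_state();print(s['position'],yawy(s),s['grip_width']*87,s['ft_force'])
E
```

```text
[ 0.54103469 -0.20348505  0.18344752] -1.9564188978081027 28.777871128111965 [-0.21843413 -0.05900743 -1.34116283]
```

View pics/s3.png

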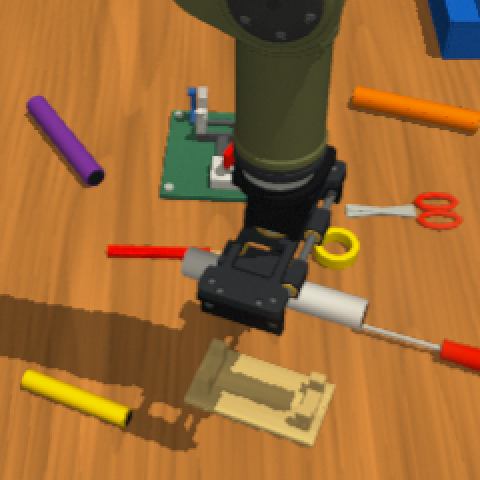

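View pics/t3.png

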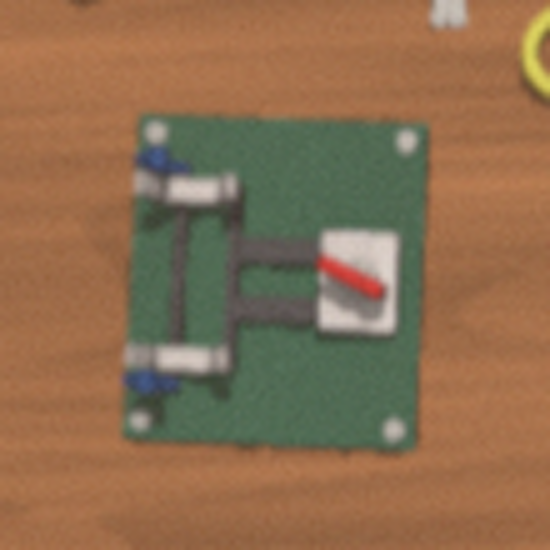

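The tube is held (opening about 29 mm). The jig is turned about -0.05 rad, and the wing sits roughly 1.1 rad anticlockwise. I'll move for a wrist look at the jig with the tube off to the side.

```bash
python3 - <<'E'
from h import *
print(delta([.44,.03,.33],-np.pi/2-.04))
E
```

```text
(array([ 0.001 , -0.0028, -0.3456]), array([-0.181 , -0.1783, -0.1472]))
```

step_arm(plan=[[[0,0,0],[-0.02,-0.02,-0.03],255],[[0,0,-0.05],[-0.05,-0.05,-0.06],255],[[0,0,-0.12],[-0.08,-0.08,-0.09],255],[[0,0,-0.2],[-0.11,-0.11,-0.12],255],[[0,0,-0.27],[-0.14,-0.14,-0.147],255],[[0,0,-0.33],[-0.17,-0.17,-0.147],255],[[0,0,-0.345],[-0.18,-0.178,-0.147],255],[[0,0,-0.345],[-0.18,-0.178,-0.147],255],[[0,0,-0.345],[-0.18,-0.178,-0.147],255],[[0,0,-0.345],[-0.18,-0.178,-0.147],255]])

```text
time: 8.65
position: [0.4408, 0.028, 0.3284]
tool_rot: [-3.14, 0.068, 0.002]
ft_force: [-0.2, -0.2, -1.0]
grip_width: 0.336
```

```bash
python3 - <<'E'
from h import *
import pickle
ctrl.get_image('wrist')
s=ctrl.get_state();print(s['position'],yawy(s),s['grip_width']*87,s['joint_positions'].round(2),s['qd'].round(3))
c=ctrl.calibration('wrist');im=ctrl.get_image('wrist');cv2.imwrite('pics/w4.png',im[:,:,::-1])
pickle.dump(c,open('c4.pkl','wb'))
for l in ['jig','wing']:
  for d in ctrl.cut_out('wrist',l)[:2]:
    m=d['pixels']; cc,wh,a=mid(m); print(l,d['score'],m.sum(),cc,wh,a); b=cv2.boxPoints((cc,wh,a)); print(b.round(1).tolist()); print(unproj(c,b,.01).round(4).tolist())
E
```

```text
[0.44077383 0.02825475 0.32858247] -1.6135597692997818 29.23044921295872 [ 0.55 -0.16 -0.59  1.76 -0.09  1.52 -1.64] [-0.002 -0.004 -0.006 -0.002 -0.003  0.001  0.001]
jig 0.74 1316 (100.0863265991211, 124.18830871582031) (144.53887939453125, 42.641090393066406) 83.80609130859375
[[71.0999984741211, 54.599998474121094], [113.5, 50.0], [129.10000610351562, 193.6999969482422], [86.69999694824219, 198.3000030517578]]
[[0.5918, 0.2767, 0.01], [0.5924, 0.2297, 0.01], [0.4413, 0.2343, 0.01], [0.4387, 0.2846, 0.01]]
jig 0.62 29252 (161.0238494873047, 122.73991394042969) (183.8313751220703, 178.1785888671875) 88.8982925415039
[[70.19999694824219, 32.599998474121094], [248.3000030517578, 29.100000381469727], [251.89999389648438, 212.89999389648438], [73.69999694824219, 216.39999389648438]]
[[0.6139, 0.2744, 0.01], [0.6029, 0.088, 0.01], [0.4133, 0.0988, 0.01], [0.4188, 0.3042, 0.01]]
wing 0.77 784 (204.5959930419922, 125.47200012207031) (45.1685791015625, 24.1495361328125) 10.30484676361084
[[180.1999969482422, 133.3000030517578], [184.5, 109.5999984741211], [229.0, 117.5999984741211], [224.6999969482422, 141.39999389648438]]
[[0.5034, 0.1685, 0.01], [0.5276, 0.1611, 0.01], [0.5167, 0.1149, 0.01], [0.4924, 0.1217, 0.01]]
```

View pics/w4.png

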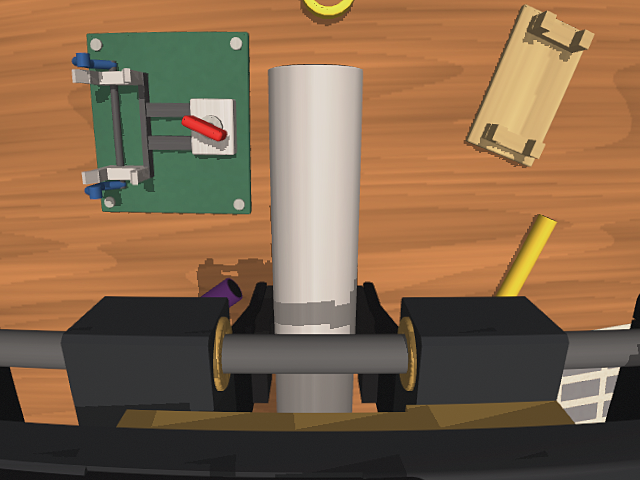

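The jig is at columns 88–250 and rows 33–213, clear of the held tube (268–362). The wing is at about (204,127). I'll fit the plate outline and check it against the forks.

```bash
cat > jigfit.py <<'E'
from h import *
from scipy.optimize import least_squares
def box(x,y,yaw,pts):
    pts=np.asarray(pts,float); r=R.from_euler('z',yaw); return r.apply(pts)+[x,y,0]
def green(im):
    hsv=cv2.cvtColor(im,cv2.COLOR_RGB2HSV); return (cv2.inRange(hsv,(60,70,25),(95,255,255))>0)
def fit(c,im,roi,p0):
    g=green(im); k=np.zeros_like(g); k[roi[1]:roi[3],roi[0]:roi[2]]=1; g&=k
    g=cv2.morphologyEx(g.astype(np.uint8),cv2.MORPH_OPEN,np.ones((3,3)))
    cnt=max(cv2.findContours(g,0,1)[0],key=cv2.contourArea)[:,0].astype(float)
    B=[[a*.095,b*.085,z] for a in(-1,1) for b in(-1,1) for z in(0,.01)]
    def hull(p): return cv2.convexHull(proj(c,box(*p,B)).astype(np.float32))
    h0=hull(p0); 
    def f(p):
        h=hull(p); return np.array([np.clip(cv2.pointPolygonTest(h,tuple(q),True)-.0,-8,8) for q in cnt])
    p=np.array(p0)
    for lim in (12,6,3,3):
        sel=np.abs([cv2.pointPolygonTest(hull(p),tuple(q),True) for q in cnt])<lim; cc=cnt[sel]
        def f(p):
            h=hull(p); return np.array([cv2.pointPolygonTest(h,tuple(q),True) for q in cc])
        r=least_squares(f,p,loss='soft_l1',f_scale=.5,x_scale=[.01,.01,.05],diff_step=1e-4); p=r.x
    return p,np.abs(r.fun).mean(),sel.sum(),len(cnt)
def overlay(c,im,p,pts,fx,crop,name,th=None):
    im=im[:,:,::-1].copy(); x0,y0,x1,y1=crop; v=cv2.resize(im[y0:y1,x0:x1],None,fx=fx,fy=fx,interpolation=cv2.INTER_CUBIC)
    for seg,col in pts:
        q=((proj(c,box(*p,seg))-[x0,y0]+.5)*fx).astype(int); cv2.polylines(v,[q.reshape(-1,1,2)],False,col,1)
    cv2.imwrite(name,v)
def rect(x0,x1,y0,y1,z): return [[x0,y0,z],[x1,y0,z],[x1,y1,z],[x0,y1,z],[x0,y0,z]]
def model(th):
    L=[(rect(-.095,.095,-.085,.085,.01),(255,255,0))]
    for s in(-1,1):
        for a in (-1,1): 
            L.append(([[s*.048-.006,.045+a*.0162,.06],[s*.048+.006,.045+a*.0162,.06]],(255,0,255)))
        L.append((rect(s*.062-.006,s*.062+.006,.054,.068,.071),(0,255,255)))
    d=np.array([np.cos(th),np.sin(th)]); n=np.array([-d[1],d[0]])
    L.append(([[*(np.array([0,-.05])+a*.02*d+b*.005*n),.072] for a,b in((-1,-1),(1,-1),(1,1),(-1,1),(-1,-1))],(0,255,0)))
    return L
E
python3 - <<'E'
from jigfit import *
import pickle
c=pickle.load(open('c4.pkl','rb')); im=cv2.imread('pics/w4.png')[:,:,::-1]
p,*e=fit(c,im,(60,10,262,230),[.51,.18,-.045]); print('wrist',p.round(4),e)
overlay(c,im,p,model(1.1),4,(65,20,262,170),'pics/ov4.png')
for n,roi in (('top',(220,200,310,290)),('side',(270,150,365,230))):
    i2=ctrl.get_image(n); c2=ctrl.calibration(n); q,*e=fit(c2,i2,roi,p); print(n,q.round(4),e)
print('home',box(*p,[[0,.045,.05],[0,-.05,.063]]).round(4))
E
```

```text
wrist [ 0.512   0.1813 -0.0625] [np.float64(0.8095738143609315), np.int64(495), 997]Traceback (most recent call last):
  File "<stdin>", line 7, in <module>
  File "jigfit.py", line 10, in fit
    cnt=max(cv2.findContours(g,0,1)[0],key=cv2.contourArea)[:,0].astype(float)
        ~~~^^^^^^^^^^^^^^^^^^^^^^^^^^^^^^^^^^^^^^^^^^^^^^^^
ValueError: max() iterable argument is empty
```

View pics/ov4.png

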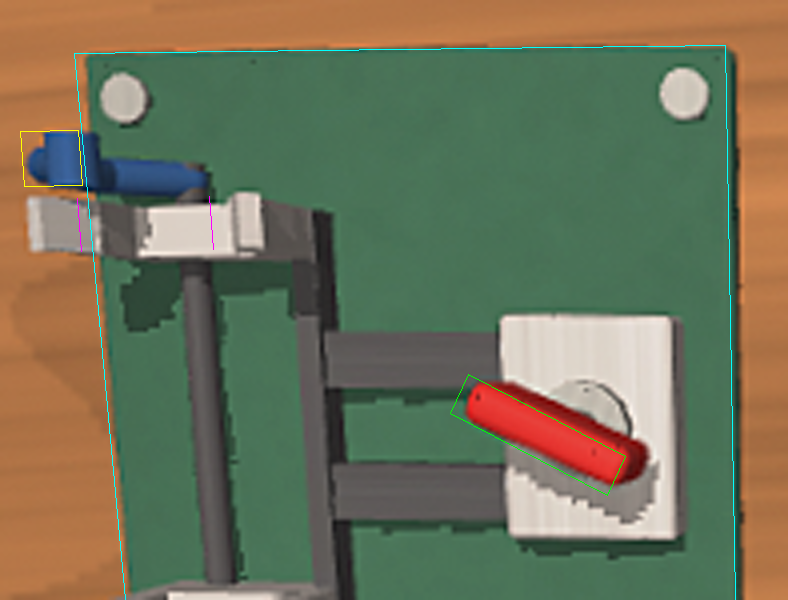

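```bash
python3 - <<'E'
from jigfit import *
import pickle
c=pickle.load(open('c4.pkl','rb')); im=cv2.imread('pics/w4.png')[:,:,::-1]
hsv=cv2.cvtColor(im,cv2.COLOR_RGB2HSV); print(hsv[60,170],hsv[80,249:256].tolist(),hsv[150,85:105].tolist(),hsv[210:218,180].tolist())
v=cv2.resize(im[20:225,65:262][:,:,::-1],None,fx=2.9,fy=2.9,interpolation=cv2.INTER_CUBIC); cv2.imwrite('pics/z4.png',v)
E
```

```text
[ 70  93 118] [[14, 109, 68], [13, 160, 211], [13, 158, 194], [13, 156, 191], [13, 155, 192], [13, 155, 192], [13, 154, 192]] [[13, 154, 179], [13, 155, 178], [13, 154, 179], [13, 154, 179], [13, 154, 179], [13, 154, 179], [13, 155, 179], [13, 155, 179], [13, 155, 181], [12, 158, 187], [14, 142, 153], [59, 64, 108], [74, 106, 111], [70, 94, 111], [71, 93, 110], [69, 90, 110], [71, 93, 110], [69, 88, 110], [70, 92, 111], [70, 90, 110]] [[70, 95, 118], [72, 100, 117], [68, 80, 93], [14, 140, 84], [12, 155, 148], [13, 154, 190], [13, 154, 182], [13, 152, 179]]
```

View pics/z4.png

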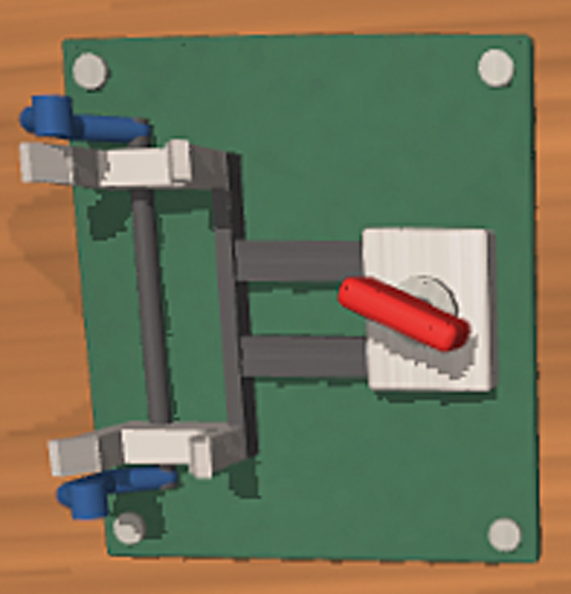

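```bash
cat >> jigfit.py <<'E'
def platefit(c,im,p0,sgn=None,win=8,z=.01,V=85):
    """march along normals of the predicted top-face edges; find green->nongreen switch; fit."""
    hsv=cv2.cvtColor(im,cv2.COLOR_RGB2HSV).astype(int)
    g=((hsv[...,0]>54)&(hsv[...,0]<92)&(hsv[...,1]>45)&(hsv[...,2]>V)).astype(np.float32)
    p=np.array(p0,float); C=np.array([[-.095,-.085],[.095,-.085],[.095,.085],[-.095,.085]])
    for it in range(4):
        w=[0.012,.008,.006,.006][it]; obs=[]
        for i in range(4):
            a,b=C[i],C[(i+1)%4]; d=(b-a)/np.linalg.norm(b-a); n=np.array([d[1],-d[0]])
            for t in np.linspace(.06,.94,60):
                e=a+t*(b-a); off=np.arange(-w,w,.00025)
                P=np.c_[e+off[:,None]*n,np.full(len(off),z)]; uv=proj(c,box(*p,P)).astype(np.float32)
                val=cv2.remap(g,uv[None,:,0].copy(),uv[None,:,1].copy(),cv2.INTER_LINEAR)[0]
                k=len(val)//4
                if val[:8].min()<.8 or val[-8:].max()>.2: continue
                j=np.argmax(val<.5); obs.append((i,e+n*off[j],off[j]))
        def f(q):
            dx,dy,da=q; r=[]
            for i,e,o in obs:
                a,b=C[i],C[(i+1)%4]; d=(b-a)/np.linalg.norm(b-a); n=np.array([d[1],-d[0]])
                e2=R.from_euler('z',-da).apply([e[0]-dx,e[1]-dy,0])[:2]; r.append((e2-a)@n)
            return np.array(r)
        s=least_squares(f,[0,0,0],loss='soft_l1',f_scale=.0007); dx,dy,da=s.x
        o=R.from_euler('z',p[2]).apply([dx,dy,0]); p=p+[o[0],o[1],da]
    ids=np.array([o[0] for o in obs]); rr=f(s.x)
    return p,[(i,(ids==i).sum(),np.median(rr[ids==i]).round(5)) for i in range(4)]
E
python3 - <<'E'
from jigfit import *
import pickle
c=pickle.load(open('c4.pkl','rb')); im=cv2.imread('pics/w4.png')[:,:,::-1]
p,e=platefit(c,im,[.51,.18,-.055]); print('wrist',p.round(4),e)
overlay(c,im,p,model(1.1),2.9,(65,20,262,225),'pics/ov5.png')
for n in ('top','side'):
    i2=ctrl.get_image(n); c2=ctrl.calibration(n); 
    u=proj(c2,box(*p,[[.06,0,.01]]))[0].astype(int); print(cv2.cvtColor(i2,cv2.COLOR_RGB2HSV)[u[1],u[0]])
    q,e=platefit(c2,i2,p,V=30); print(n,q.round(4),e)
print('home',box(*p,[[0,.045,.05],[0,-.05,.063]]).round(4))
E
```

```text
wrist [ 0.5121  0.1795 -0.0627] [(0, np.int64(59), np.float64(-0.0005)), (1, np.int64(54), np.float64(-0.00075)), (2, np.int64(33), np.float64(-0.0015)), (3, np.int64(55), np.float64(-0.00075))]
[ 63  65 102]
top [ 0.5054  0.1772 -0.0592] [(0, np.int64(0), np.float64(nan)), (1, np.int64(51), np.float64(3e-05)), (2, np.int64(22), np.float64(-0.0)), (3, np.int64(0), np.float64(nan))]
[ 72 126 109]
side [ 0.512   0.1755 -0.0697] [(0, np.int64(60), np.float64(0.00039)), (1, np.int64(55), np.float64(-0.00148)), (2, np.int64(16), np.float64(0.00187)), (3, np.int64(55), np.float64(-0.00152))]
home [[0.5149 0.2245 0.05  ]
 [0.509  0.1296 0.063 ]]
  return _methods._mean(a, axis=axis, dtype=dtype,
  ret = ret.dtype.type(ret / rcount)
```

View pics/ov5.png

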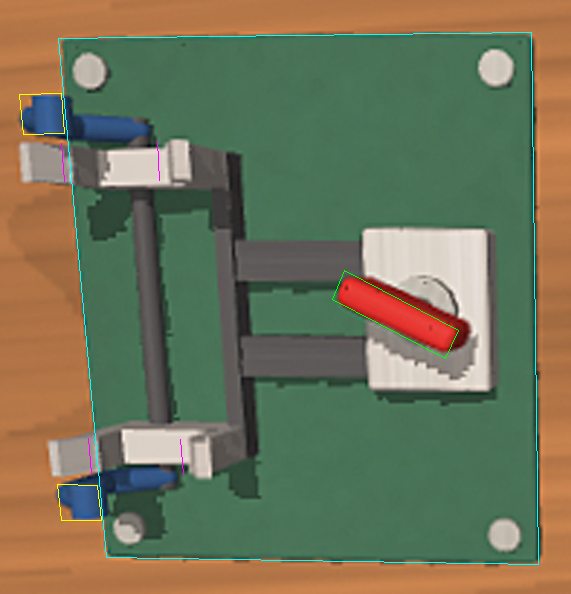

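The plate fit is good to about 1 mm; the left edge and noses sit roughly 1 mm off. I'll take one closer look at the forks.

```bash
python3 - <<'E'
from h import *
print(delta([.455,.075,.23],-np.pi/2-.0627))
E
```

```text
(array([0.    , 0.0001, 0.0218]), array([ 0.0126, -0.0463,  0.099 ]))
```

step_arm(plan=[[[0,0,0.02],[0.003,-0.01,0.02],255],[[0,0,0.022],[0.006,-0.025,0.05],255],[[0,0,0.022],[0.01,-0.04,0.08],255],[[0,0,0.022],[0.0125,-0.046,0.098],255],[[0,0,0.022],[0.0125,-0.046,0.099],255],[[0,0,0.022],[0.0125,-0.046,0.099],255],[[0,0,0.022],[0.0125,-0.046,0.099],255],[[0,0,0.022],[0.0125,-0.046,0.099],255],[[0,0,0.022],[0.0125,-0.046,0.099],255],[[0,0,0.022],[0.0125,-0.046,0.099],255]])

```text
time: 10.25
position: [0.4549, 0.0748, 0.2302]
tool_rot: [3.14, -0.099, 0.0]
ft_force: [-0.2, -0.1, -1.0]
grip_width: 0.332
```

```bash
python3 - <<'E'
from jigfit import *
import pickle
s=ctrl.get_state();print(s['position'],yawy(s),s['grip_width']*87,s['qd'].round(3))
c=ctrl.calibration('wrist');im=ctrl.get_image('wrist');cv2.imwrite('pics/w6.png',im[:,:,::-1])
pickle.dump(c,open('c6.pkl','wb'))
p=[.5121,.1795,-.0627]
q,e=platefit(c,im,p); print(q.round(4),e)
L=model(1.1)
for sx in(-1,1):
  L.append(([[sx*.048-.006,.045-.0162,.035],[sx*.048+.006,.045-.0162,.035],[sx*.048+.006,.045+.0162,.035],[sx*.048-.006,.045+.0162,.035]],(0,0,255)))
overlay(c,im,q,L,3,(0,0,260,200),'pics/ov6.png')
E
```

```text
[0.45491764 0.07476169 0.23015068] -1.6335757522361976 28.92332309369712 [-0.     0.002  0.001  0.001 -0.002  0.     0.   ]
[ 0.512   0.1785 -0.0649] [(0, np.int64(7), np.float64(-0.00174)), (1, np.int64(56), np.float64(-0.00075)), (2, np.int64(31), np.float64(-0.00024)), (3, np.int64(55), np.float64(-0.00102))]
```

View pics/w6.png

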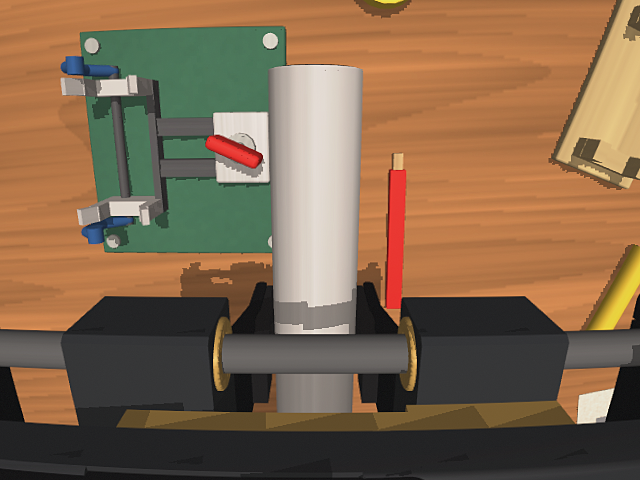

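View pics/ov6.png

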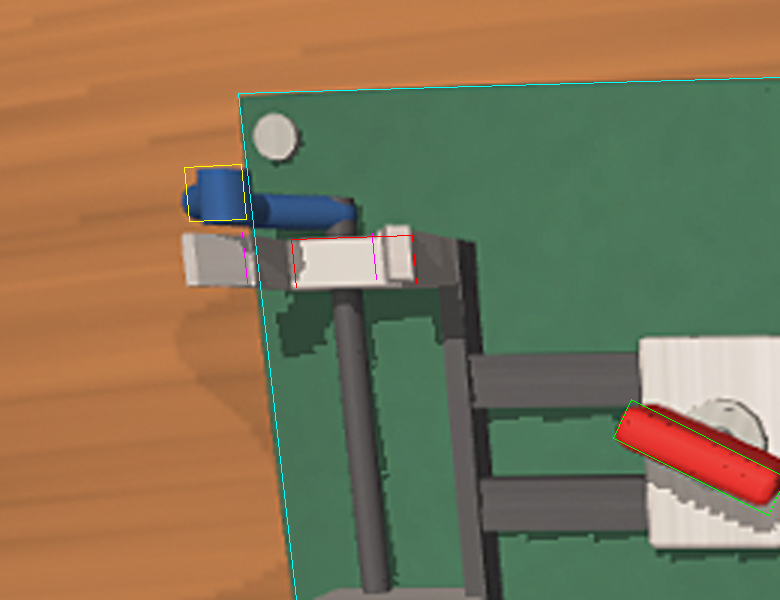

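The overlay agrees to within about 1 mm. Home is at about (0.5149, 0.2232). I'll move above it, then down partway.

```bash
python3 - <<'E'
from h import *
print(delta([.5149,.2232,.125],-np.pi/2-.064))
E
```

```text
(array([ 0.0002, -0.0001,  0.0013]), array([ 0.0506, -0.1519,  0.1051]))
```

step_arm(plan=[[[0,0,0.001],[0.01,-0.03,0],255],[[0,0,0.001],[0.025,-0.075,0.01],255],[[0,0,0.001],[0.04,-0.12,0.03],255],[[0,0,0.001],[0.0505,-0.15,0.06],255],[[0,0,0.001],[0.0505,-0.152,0.09],255],[[0,0,0.001],[0.0505,-0.152,0.105],255],[[0,0,0.001],[0.0505,-0.152,0.105],255],[[0,0,0.001],[0.0505,-0.152,0.105],255],[[0,0,0.001],[0.0505,-0.152,0.105],255],[[0,0,0.001],[0.0505,-0.152,0.105],255]], squeeze=50)

```text
time: 11.55
position: [0.5153, 0.2232, 0.1259]
tool_rot: [-3.14, 0.101, -0.002]
ft_force: [0.1, -0.5, -1.5]
grip_width: 0.329
```

```bash
python3 - <<'E'
from jigfit import *
import tubefit
s=ctrl.get_state();print(s['position'],yawy(s),s['grip_width']*87,s['qd'].round(3),s['ft_force'])
c=ctrl.calibration('wrist');im=ctrl.get_image('wrist');cv2.imwrite('pics/w7.png',im[:,:,::-1])
print(delta([.5149,.2232,.045],-np.pi/2-.064))
im=ctrl.get_image('side');cv2.imwrite('pics/s7.png',cv2.resize(im[120:240,240:400][:,:,::-1],None,fx=5,fy=5))
for d in ctrl.cut_out('side','tube')[:2]: print(tubefit.fit(ctrl.calibration('side'),d['pixels'],[.515,.223,-.064],.13))
E
```

```text
[0.51533099 0.2232481  0.12586555] -1.6349961132760569 28.619231154066405 [ 0.     0.006  0.001  0.005  0.002  0.    -0.001] [ 0.07670696 -0.50357595 -1.50797092]
(array([ 0.    , -0.0012, -0.0001]), array([-0.0004,  0.    ,  0.0807]))
(array([ 0.515,  0.223, -0.064]), np.float64(6.0))
(array([ 0.515,  0.223, -0.064]), np.float64(6.0))
```

View pics/w7.png

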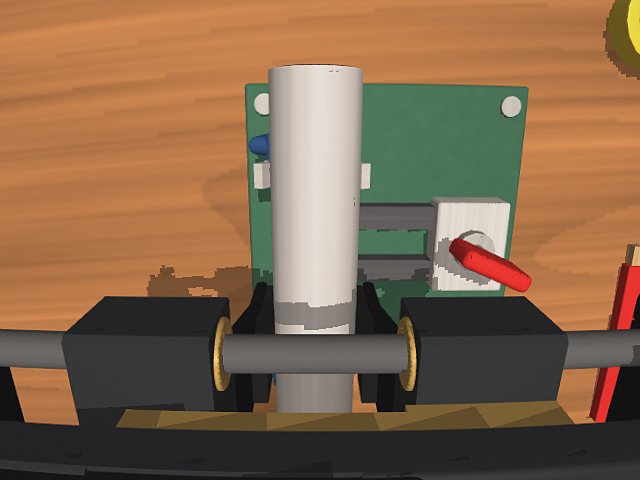

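View pics/s7.png

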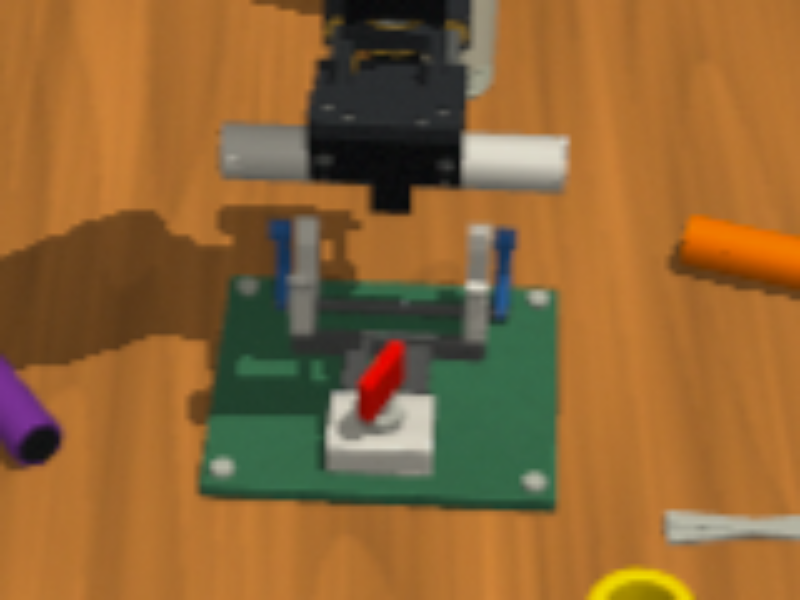

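Tube 315 ± 46 columns lies between the prongs (254–370), aligned. Pushing it down.

step_arm(plan=[[[0,0,0],[0,-0.0005,0.02],255],[[0,0,0],[0,-0.0005,0.035],255],[[0,0,0],[0,-0.0005,0.045],255],[[0,0,0],[0,-0.0005,0.052],255],[[0,0,0],[0,-0.0005,0.059],255],[[0,0,0],[0,-0.0005,0.066],255],[[0,0,0],[0,-0.0005,0.073],255],[[0,0,0],[0,-0.0005,0.078],255],[[0,0,0],[0,-0.0005,0.081],255],[[0,0,0],[0,-0.0005,0.081],255]])

```text
time: 12.95
position: [0.5145, 0.2246, 0.0449]
tool_rot: [3.14, -0.099, -0.001]
ft_force: [-3.3, -3.3, 7.3]
grip_width: 0.335
```

```bash
python3 - <<'E'
from jigfit import *
s=ctrl.get_state();print(s['position'],yawy(s),s['grip_width']*87,s['qd'].round(3),s['ft_force'],s['torque'])
im=ctrl.get_image('wrist');cv2.imwrite('pics/w8.png',im[:,:,::-1])
im=ctrl.get_image('side');cv2.imwrite('pics/s8.png',cv2.resize(im[120:240,240:400][:,:,::-1],None,fx=5,fy=5))
E
```

```text
[0.51450347 0.22456916 0.04486758] -1.6339194168762292 29.151864087098527 [ 0.003 -0.002  0.     0.004 -0.002 -0.002  0.003] [-3.33891917 -3.25253662  7.29302569] [-0.7515095   0.69852737 -0.03437482]
```

View pics/w8.png

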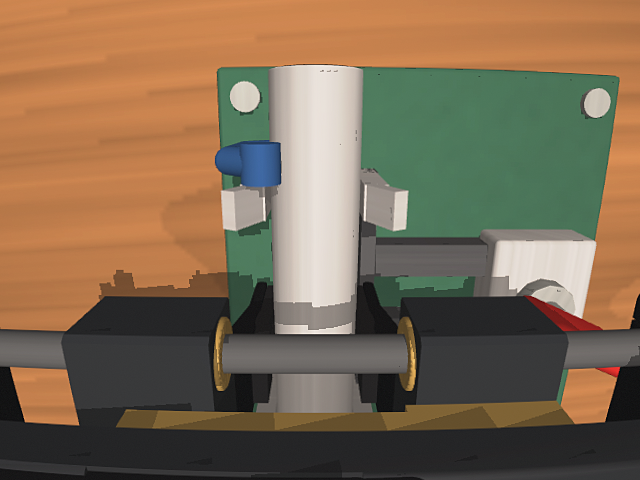

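View pics/s8.png

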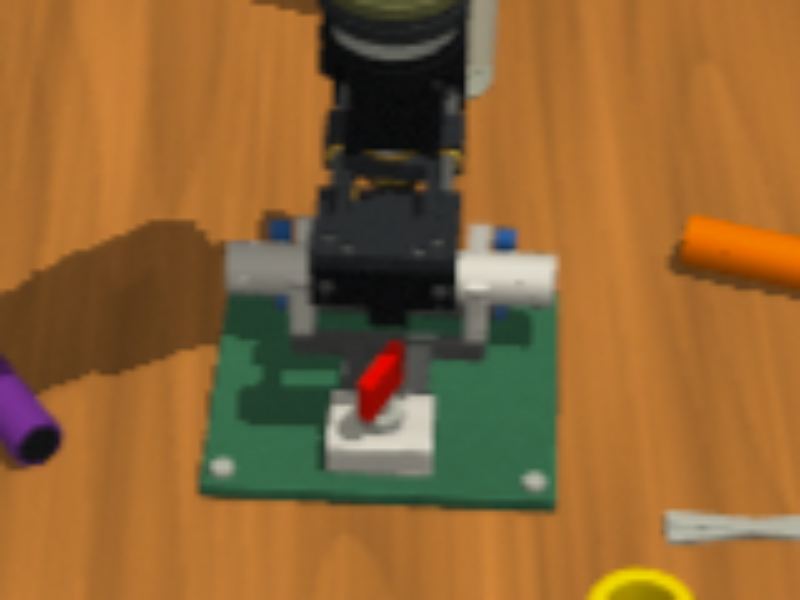

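The blue nose overlaps the tube edge at (280,160), and the tube rests in the forks with about 9 N reaction. I'll press 1 mm more, then release.

step_arm(plan=[[[0,0,0],[0,0,0.0005],255],[[0,0,0],[0,0,0.001],255],[[0,0,0],[0,0,0.001],255],[[0,0,0],[0,0,0.0],255],[[0,0,0],[0,0,0],100],[[0,0,0],[0,0,0],100],[[0,0,0],[0,0,0],100],[[0,0,0],[0,0,0],100],[[0,0,0],[0,0,0],100],[[0,0,0],[0,0,-0.01],100]])

```text
time: 14.3
position: [0.5142, 0.2236, 0.0536]
tool_rot: [3.139, -0.1, -0.003]
ft_force: [-0.1, -0.8, 0.3]
grip_width: 0.605
```

```bash
python3 - <<'E'
from jigfit import *
s=ctrl.get_state();print(s['position'],yawy(s),s['grip_width']*87,s['ft_force'],s['torque'])
print(delta([.44,.18,.25],-np.pi/2-.064))
E
```

```text
[0.5141815  0.22355832 0.05364133] -1.6343890115000947 52.66712382246423 [-0.08886156 -0.76358007  0.25454643] [-0.02794108 -0.026783    0.03698529]
(array([0.0006, 0.0017, 0.0004]), array([-0.0716,  0.0483, -0.1962]))
```

Lifting straight up first, then moving back for an overview.

step_arm(plan=[[[0,0,0],[0,0,-0.03],100],[[0,0,0],[0,0,-0.07],100],[[0,0,0],[0,0,-0.12],60],[[0,0,0],[-0.01,0.01,-0.16],60],[[0,0,0],[-0.03,0.02,-0.19],60],[[0,0,0],[-0.05,0.035,-0.195],60],[[0,0,0],[-0.07,0.048,-0.195],60],[[0,0,0],[-0.07,0.048,-0.195],60],[[0,0,0],[-0.07,0.048,-0.195],60],[[0,0,0],[-0.07,0.048,-0.195],60]])

```text
time: 15.55
position: [0.4424, 0.181, 0.249]
tool_rot: [-3.139, 0.099, 0.0]
ft_force: [1.2, -1.0, -0.7]
grip_width: 0.765
```

```bash
python3 - <<'E'
from jigfit import *
import tubefit,pickle
ctrl.get_image('side')
s=ctrl.get_state();print(s['position'],yawy(s),s['grip_width']*87,s['qd'].round(3))
c=ctrl.calibration('wrist');im=ctrl.get_image('wrist');pickle.dump(c,open('c9.pkl','wb'));cv2.imwrite('pics/w9.png',im[:,:,::-1])
for d in ctrl.cut_out('wrist','tube')[:2]: print(d['score'],tubefit.fit(c,d['pixels'],[.515,.2235,-.064],.05))
q,e=platefit(c,im,[.5121,.1795,-.0627]); print(q.round(4),e)
for d in ctrl.cut_out('wrist','wing')[:2]:
    cc,wh,a=mid(d['pixels']); print(d['score'],d['pixels'].sum(),cc,wh,a)
im=ctrl.get_image('side');cv2.imwrite('pics/s9.png',cv2.resize(im[120:240,240:400][:,:,::-1],None,fx=5,fy=5))
E
```

```text
[0.44228449 0.180925   0.24893822] -1.6338048109650747 66.59892099388435 [ 0.001  0.002  0.002  0.004 -0.002  0.001  0.002]
0.84 (array([ 0.51633473,  0.22507996, -0.06442518]), np.float64(1.4927265318531209))
0.84 (array([ 0.515 ,  0.2235, -0.064 ]), np.float64(6.0))
[ 0.5122  0.18   -0.0643] [(0, np.int64(52), np.float64(-0.00049)), (1, np.int64(42), np.float64(-0.00096)), (2, np.int64(33), np.float64(-0.00101)), (3, np.int64(40), np.float64(-0.00104))]
0.85 943 (376.5, 122.0) (28.0, 49.0) 90.0
```

View pics/w9.png

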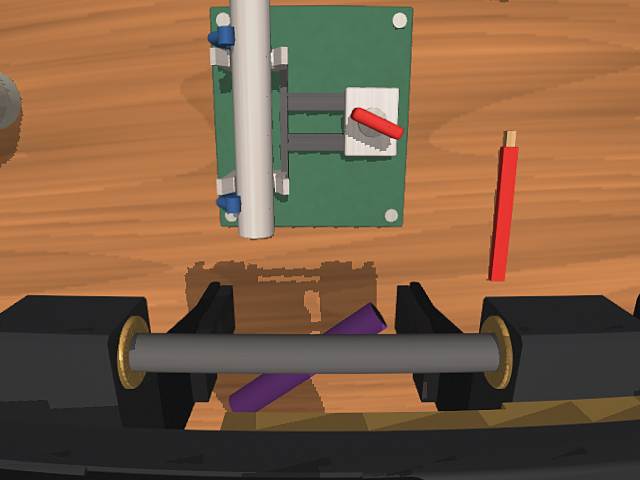

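View pics/s9.png

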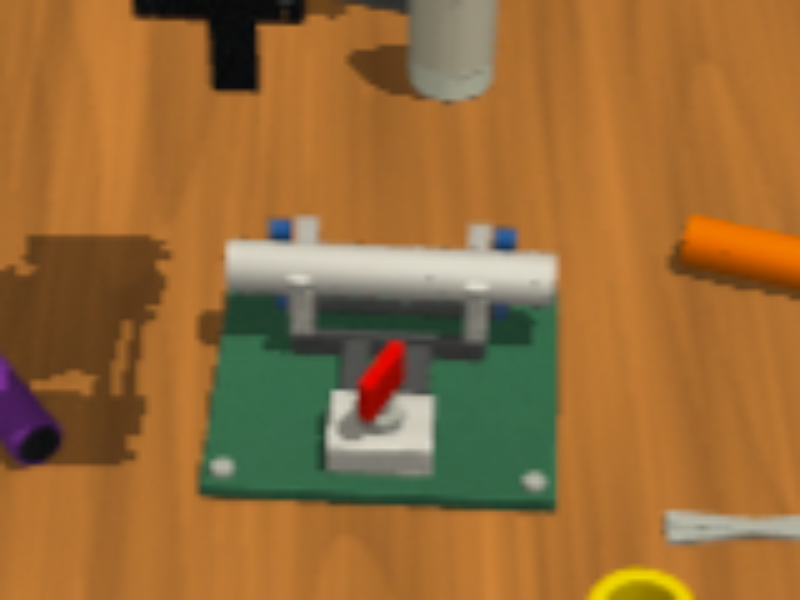

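The wrist view shows the tube lying in both forks with blue noses over it at (225,37) and (230,203). I'll fit the wing's angle and check the tube's height.

```bash
cat > wing.py <<'E'
from jigfit import *
def wingfit(c,m,p0):
    cnt=max(cv2.findContours(m.astype(np.uint8),0,1)[0],key=len)[:,0].astype(float)
    def hull(p):
        B=[[a*.02,b*.005,z] for a in(-1,1) for b in(-1,1) for z in(.044,.072)]
        return cv2.convexHull(proj(c,box(*p,B)).astype(np.float32))
    f=lambda p:[np.clip(cv2.pointPolygonTest(hull(p),tuple(q),True),-5,5) for q in cnt]
    r=least_squares(f,p0,loss='soft_l1',x_scale=[.01,.01,.1],diff_step=1e-4); return r.x,np.abs(r.fun).mean()
def red(im,c,p,rad=.035):
    hsv=cv2.cvtColor(im,cv2.COLOR_RGB2HSV); r=(cv2.inRange(hsv,(0,160,60),(6,255,255))|cv2.inRange(hsv,(174,160,60),(180,255,255)))>0
    k=np.zeros(r.shape,np.uint8); u=proj(c,[[p[0],p[1],.06]])[0]; e=proj(c,[[p[0]+rad,p[1],.06]])[0]
    cv2.circle(k,tuple(int(v) for v in u),int(np.linalg.norm(e-u)),1,-1); return r&(k>0)
E
python3 - <<'E'
from wing import *
import pickle,tubefit
c=pickle.load(open('c9.pkl','rb')); im=cv2.imread('pics/w9.png')[:,:,::-1]
J=[.5122,.18,-.0643]; w0=box(*J,[[0,-.05,0]])[0]; print(w0)
for th in(.9,1.1,1.2):
    x,e=wingfit(c,red(im,c,w0),[w0[0],w0[1],th-.064]); print('wrist',x.round(4),e,'theta',x[2]+.064)
im=ctrl.get_image('side'); c=ctrl.calibration('side'); x,e=wingfit(c,red(im,c,w0),[w0[0],w0[1],1.05]); print('side',x.round(4),e)
ds=ctrl.cut_out('side','tube')[:2]
c9=pickle.load(open('c9.pkl','rb')); ctrl.get_image('wrist'); dw=ctrl.cut_out('wrist','tube')[0]
for z in(.046,.048,.05,.052,.054,.058): print(z,[np.r_[tubefit.fit(c,d['pixels'],[.515,.2235,-.064],z)].round(4).tolist() if 0 else tubefit.fit(c,d['pixels'],[.515,.2235,-.064],z) for d in ds[:1]], tubefit.fit(c9,dw['pixels'],[.515,.2235,-.064],z))
E
```

```text
[0.50898721 0.13010333 0.        ]
wrist [0.5089 0.1304 1.1166] 1.1659760517072728 theta 1.1805764876142746
wrist [0.5089 0.1304 1.1165] 1.1660564430129134 theta 1.1805353639603733
wrist [0.5087 0.1301 1.1218] 1.1646157834672424 theta 1.1857641668284862
side [0.5095 0.1298 1.281 ] 0.6468699168523383
0.046 [(array([ 0.515 ,  0.2235, -0.064 ]), np.float64(6.0))] (array([ 0.51316413,  0.22640042, -0.06594328]), np.float64(0.8671900975485519))
0.048 [(array([ 0.515 ,  0.2235, -0.064 ]), np.float64(6.0))] (array([ 0.51263339,  0.22615609, -0.06598765]), np.float64(0.9828041092749219))
0.05 [(array([ 0.515 ,  0.2235, -0.064 ]), np.float64(6.0))] (array([ 0.51614614,  0.22564429, -0.06535452]), np.float64(1.1503101202873514))
0.052 [(array([ 0.515 ,  0.2235, -0.064 ]), np.float64(6.0))] (array([ 0.51673197,  0.22532282, -0.06532472]), np.float64(1.2215625302072635))
0.054 [(array([ 0.515 ,  0.2235, -0.064 ]), np.float64(6.0))] (array([ 0.5172923 ,  0.22501337, -0.06506992]), np.float64(1.302139417876601))
0.058 [(array([ 0.515 ,  0.2235, -0.064 ]), np.float64(6.0))] (array([ 0.51842694,  0.22438102, -0.06463978]), np.float64(1.4788394331511048))
```

```bash
python3 - <<'E'
from h import *
print(delta([.5089,.1302,.12],1.12-np.pi/2))
E
```

```text
(array([-2.0000e-04,  2.0000e-04, -1.1836e+00]), array([0.07  , 0.0459, 0.1289]))
```

step_arm(plan=[[[0,0,-0.17],[0.01,0.01,0],130],[[0,0,-0.35],[0.03,0.02,0.02],130],[[0,0,-0.53],[0.05,0.035,0.04],130],[[0,0,-0.71],[0.07,0.046,0.06],130],[[0,0,-0.89],[0.07,0.046,0.08],130],[[0,0,-1.07],[0.07,0.046,0.1],130],[[0,0,-1.184],[0.07,0.046,0.129],130],[[0,0,-1.184],[0.07,0.046,0.129],130],[[0,0,-1.184],[0.07,0.046,0.129],130],[[0,0,-1.184],[0.07,0.046,0.129],130]])

```text
time: 17.25
position: [0.5098, 0.1302, 0.1214]
tool_rot: [2.661, 1.667, 0.003]
ft_force: [0.5, 0.1, 0.4]
grip_width: 0.491
```

```bash
python3 - <<'E'
from wing import *
ctrl.get_image('top')
s=ctrl.get_state();print(s['position'],yawy(s),s['grip_width']*87,s['qd'].round(3),s['joint_positions'].round(2))
c=ctrl.calibration('wrist');im=ctrl.get_image('wrist');cv2.imwrite('pics/w10.png',im[:,:,::-1])
x,e=wingfit(c,red(im,c,[.509,.1302]),[.509,.1302,1.1]); print(x.round(4),e)
print(delta([.509,.1302,.058],1.12-np.pi/2))
E
```

```text
[0.50968166 0.13023254 0.12123981] -0.45136331567985005 42.66450761594561 [-0.     0.    -0.     0.006 -0.    -0.001  0.006] [ 0.46  0.24 -0.84  1.88  0.2   1.11 -0.91]
[0.5079 0.1283 1.0874] 1.184947052623044
(array([ 0.0017, -0.0006, -0.0004]), array([-0.0002, -0.0006,  0.063 ]))
```

View pics/w10.png

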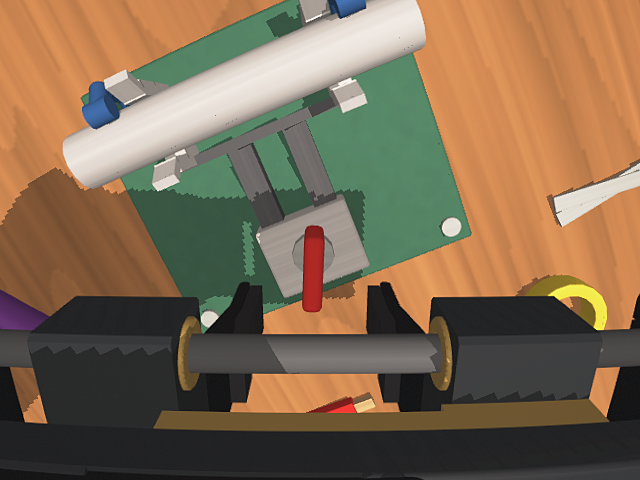

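The wing (313,268) is centred between the fingers and lined up. The blue noses lie over the seated tube. Descending and pinching.

step_arm(plan=[[[0,0,0],[0,0,0.02],130],[[0,0,0],[0,0,0.04],130],[[0,0,0],[0,0,0.055],130],[[0,0,0],[0,0,0.063],130],[[0,0,0],[0,0,0.063],130],[[0,0,0],[0,0,0.063],255],[[0,0,0],[0,0,0.063],255],[[0,0,0],[0,0,0.063],255],[[0,0,0],[0,0,0.063],255],[[0,0,0],[0,0,0.063],255]], squeeze=25)

```text
time: 18.6
position: [0.5088, 0.1301, 0.0572]
tool_rot: [2.661, 1.669, -0.0]
ft_force: [-1.4, 0.4, 1.6]
grip_width: 0.111
```

```bash
python3 - <<'E'
from wing import *
s=ctrl.get_state();print(s['position'],yawy(s),s['grip_width']*87,s['ft_force'],s['torque'])
E
```

```text
[0.50884608 0.13012141 0.05722286] -0.4501766376676481 9.651632531784388 [-1.38641944  0.3986772   1.57956233] [-0.02992239  0.15076724  0.08136483]
```

Gripped at 9.7 mm. Turning clockwise about 1.2 rad.

step_arm(plan=[[[0,0,0.15],[0,0,0],255],[[0,0,0.3],[0,0,0],255],[[0,0,0.45],[0,0,0],255],[[0,0,0.6],[0,0,0],255],[[0,0,0.75],[0,0,0],255],[[0,0,0.9],[0,0,0],255],[[0,0,1.03],[0,0,0],255],[[0,0,1.12],[0,0,0],255],[[0,0,1.18],[0,0,0],255],[[0,0,1.18],[0,0,0],255]])

```text
time: 19.85
position: [0.5089, 0.13, 0.0572]
tool_rot: [3.14, -0.092, 0.0]
ft_force: [-1.1, -1.1, 1.7]
grip_width: 0.11
```

```bash
python3 - <<'E'
from wing import *
s=ctrl.get_state();print(s['position'],yawy(s),s['grip_width']*87,s['ft_force'],s['torque'],s['joint_positions'].round(2))
E
```

```text
[0.50892201 0.12995082 0.05721914] -1.62960557445203 9.608674312749436 [-1.06338246 -1.10287268  1.71996614] [-0.0808298   0.18000269 -0.03214658] [ 0.25  0.28 -0.62  1.94  0.2   0.98 -2.09]
```

step_arm(plan=[[[0,0,0.02],[0,0,0],255],[[0,0,0.04],[0,0,0],255],[[0,0,0.06],[0,0,0],255],[[0,0,0.06],[0,0,0],255],[[0,0,0.06],[0,0,0],255],[[0,0,0.06],[0,0,0],255],[[0,0,0.06],[0,0,0],255],[[0,0,0.06],[0,0,0],255],[[0,0,0.06],[0,0,0],255],[[0,0,0.06],[0,0,0],255]])

```text
time: 21.1
position: [0.5091, 0.1299, 0.0572]
tool_rot: [3.136, -0.188, 0.001]
ft_force: [0.4, -1.4, 4.9]
grip_width: 0.115
```

```bash
python3 - <<'E'
from wing import *
s=ctrl.get_state();print(s['position'],yawy(s),s['grip_width']*87,s['ft_force'],s['torque'],s['joint_positions'].round(2))
im=ctrl.get_image('wrist');cv2.imwrite('pics/w11.png',im[:,:,::-1])
E
```

```text
[0.50914339 0.12990896 0.05718021] -1.6906398094916644 9.966424421627528 [ 0.40866132 -1.43086804  4.93577986] [-0.35009627 -0.02154237  0.51711032] [ 0.24  0.28 -0.61  1.94  0.19  0.98 -2.14]
```

View pics/w11.png

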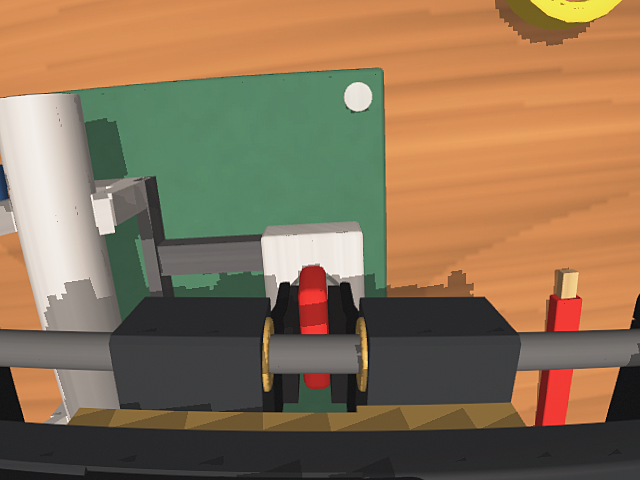

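Reaction torque 0.52 N m, well above the 0.08 friction, so the screw is on its stop. Backing off a quarter turn.

step_arm(plan=[[[0,0,-0.1],[0,0,0],255],[[0,0,-0.25],[0,0,0],255],[[0,0,-0.4],[0,0,0],255],[[0,0,-0.55],[0,0,0],255],[[0,0,-0.7],[0,0,0],255],[[0,0,-0.85],[0,0,0],255],[[0,0,-1.0],[0,0,0],255],[[0,0,-1.15],[0,0,0],255],[[0,0,-1.3],[0,0,0],255],[[0,0,-1.4],[0,0,0],255]])

```text
time: 22.4
position: [0.5088, 0.1304, 0.0572]
tool_rot: [-2.517, -1.878, -0.0]
ft_force: [-0.0, -1.1, 5.0]
grip_width: 0.115
```

```bash
python3 - <<'E'
from wing import *
s=ctrl.get_state();print(s['position'],yawy(s),s['grip_width']*87,s['ft_force'],s['torque'],s['joint_positions'].round(2))
E
```

```text
[0.50883958 0.1303818  0.05718254] -0.2887918404384594 9.962571578933831 [-0.02524865 -1.08598239  5.01148915] [-0.24939739  0.05583486 -0.06292237] [ 0.44  0.34 -0.84  1.93  0.29  1.   -0.82]
```

step_arm(plan=[[[0,0,-0.1],[0,0,0],255],[[0,0,-0.18],[0,0,0],255],[[0,0,-0.21],[0,0,0],255],[[0,0,-0.21],[0,0,0],255],[[0,0,-0.21],[0,0,0],255],[[0,0,-0.21],[0,0,0],255],[[0,0,-0.21],[0,0,0],255],[[0,0,-0.21],[0,0,0],255],[[0,0,-0.21],[0,0,0],255],[[0,0,-0.21],[0,0,0],255]])

```text
time: 23.65
position: [0.5088, 0.1304, 0.0572]
tool_rot: [-2.31, -2.128, -0.0]
ft_force: [-0.5, -1.0, 6.2]
grip_width: 0.112
```

```bash
python3 - <<'E'
from wing import *
import tubefit
s=ctrl.get_state();print(s['position'],yawy(s),s['grip_width']*87,s['ft_force'],s['torque'],s['qd'].round(3))
c=ctrl.calibration('wrist');im=ctrl.get_image('wrist');cv2.imwrite('pics/w12.png',im[:,:,::-1])
for d in ctrl.cut_out('wrist','tube')[:2]:
    x=tubefit.fit(c,d['pixels'],[.515,.2245,-.064],.05); print('tube',d['score'],x)
cs=ctrl.calibration('side');im=ctrl.get_image('side');cv2.imwrite('pics/s12.png',cv2.resize(im[120:240,240:400][:,:,::-1],None,fx=5,fy=5))
for d in ctrl.cut_out('side','tube')[:4]:
    print(d['rect'], d['score'],[(z,tubefit.fit(cs,d['pixels'],[.515,.2245,-.064],z)) for z in (.05,)])
im=ctrl.get_image('top');cv2.imwrite('pics/t12.png',im[:,:,::-1])
E
```

```text
[0.50877579 0.13039639 0.05718991] -0.08214182053528442 9.728966785635166 [-0.458498   -0.9988854   6.22709559] [-0.24925175  0.06249086 -0.04739628] [ 0.     0.001  0.001 -0.001 -0.001 -0.001  0.001]
tube 0.98 (array([ 0.51481384,  0.22670767, -0.06653197]), np.float64(2.2238016760648813))
[211.5, 171.0, 43.5, 42.8] 0.84 [(0.05, (array([ 0.515 ,  0.2245, -0.064 ]), np.float64(6.0)))]
[386.9, 369.2, 66.9, 14.6] 0.69 [(0.05, (array([ 0.515 ,  0.2245, -0.064 ]), np.float64(6.0)))]
[209.1, 301.2, 57.5, 35.4] 0.58 [(0.05, (array([ 0.515 ,  0.2245, -0.064 ]), np.float64(6.0)))]
[313.1, 187.0, 5.8, 16.9] 0.57 [(0.05, (array([ 0.515 ,  0.2245, -0.064 ]), np.float64(6.0)))]
```

View pics/w12.png

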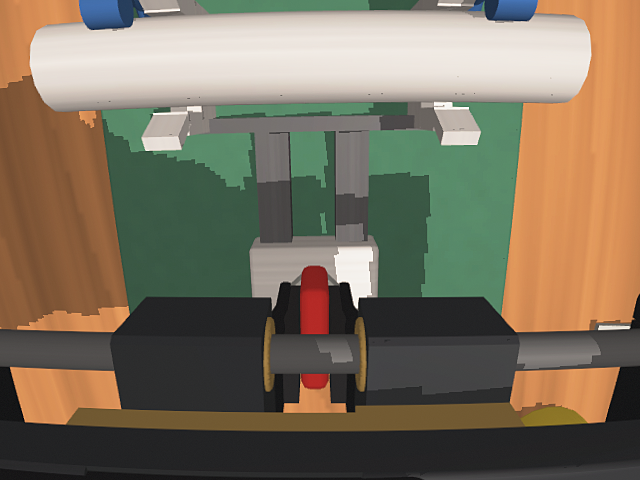

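View pics/s12.png

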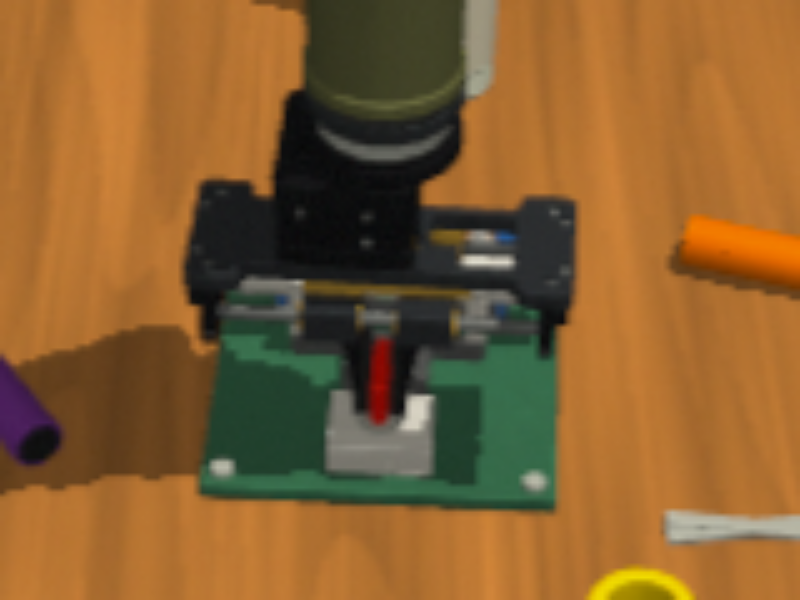

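View pics/t12.png

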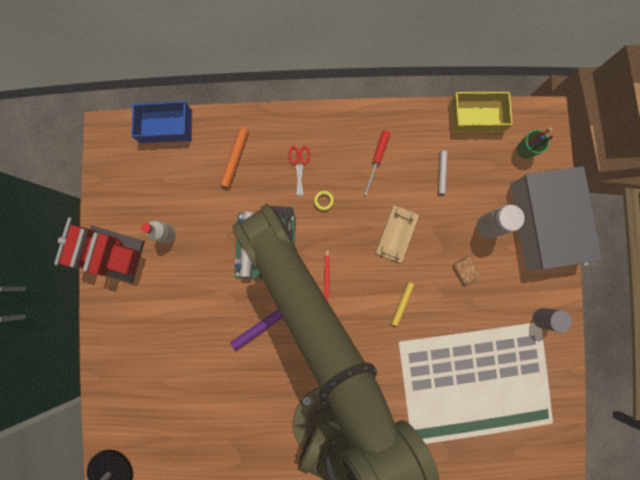

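The wing now lies across the jig, square to the tube. The fingers pinch it, and the bystanders look unmoved. One last overlay check of the jaw noses and tube height.

```bash
python3 - <<'E'
from wing import *
c=ctrl.calibration('wrist'); im=ctrl.get_image('wrist'); J=[.5122,.18,-.0643]
L=model(1.56)
for z,col in((.05,(0,255,0)),(.055,(0,0,255))):
    import tubefit
    h=tubefit.sil(c,.512+.0041,.18+.0449-.0,z,-.0643)
    im=im.copy(); cv2.polylines(im,[h.astype(int).reshape(-1,1,2)],True,col[::-1],1)
overlay(c,im,J,L,1.25,(0,0,640,320),'pics/ov13.png')
E
```

```text
(no output)
```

View pics/ov13.png

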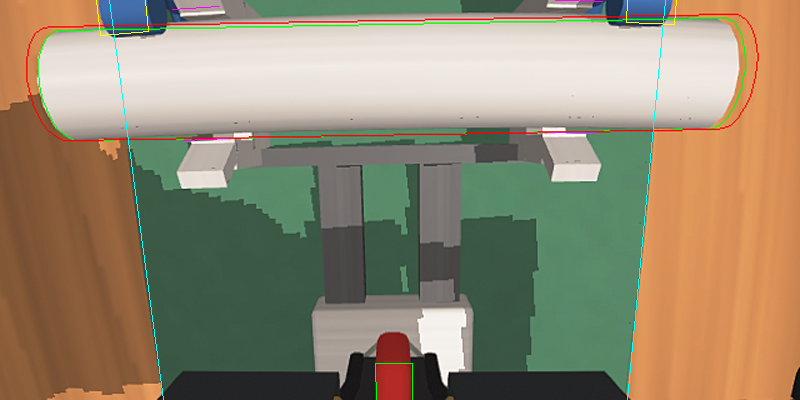

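The tube outline matches the home model (green, 50 mm), not one 5 mm higher. The noses match the shut position and the wing is square across. Handing in.

```bash
python3 - <<'E'
from bench import ctrl
print(ctrl.close_job()); s=ctrl.get_state(); print(s['time'],s['grip_width']*87)
E
```

```text
the job is handed in; nothing more can be done
None
the job is handed in; nothing more can be done
```

I finished the job and handed it in at about 24 s of the 66 s allowed; no verdict is reported.

**What I did:** I took the tube from its rest and pushed it down past the jaw into both forks, with about 9 N of reaction at the bottom. I then released it and pinched the red wing. I turned the wing clockwise until it hit its stop, where the torque rose to about 0.52 N m against 0.08 N m of friction. Then I backed it off a quarter turn and left it pinched with the grip set to 25 N.

**Last checks:**
- **Screw:** the fingers stand about 1.55 rad back from the seat and were still, with the wing gripped at 9.7 mm. The wing may have skewed about 0.05 rad in the pads while seating, which is within the 0.2 rad tolerance.
- **Tube and jaw:** in the last wrist picture the tube matches the home outline at 50 mm height, and the jaw noses match their shut position. Nothing measured the jaw angle directly.
- **Bystanders:** those visible in the last top picture look unmoved. I did not measure them.

**Checks that failed or disagreed:**
- The networks did not find the seated tube in the side view, so no second camera confirms its height.
- The jig fits from different views differed by up to about 1 mm sideways (wrist), and by more in the fixed cameras.
- The side camera put the wing's starting angle about 0.15 rad off the wrist estimate; I used the wrist value, and the fingers lined up with the wing.
- The last wrist fit of the tube ran about 2 mm high in y compared with the earlier fits, while the overlay agreed.

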